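# Clip the snap hook onto the stand's eye

## Robot

A 6-joint arm with a two-finger parallel gripper is mounted at the origin on a cart in front of the work surface, level with it; the furniture and walls round the work are solid. World frame = base frame: x ahead of the robot, y to its left, z up, the work surface at z = 0. Lengths are in m, angles in rad, forces in N, time in s.
With the tool pointing down it reaches from about 0.275 to 0.725 m from the base axis. Payload 5.6 kg.
Tool frame: the origin (TCP) lies midway between the tips of the shut fingers; the grasp point (between the pads) lies 19 mm behind it; z points along the fingers, y is the line along which they close (so a half turn about z gives the same grasp; the last joint's range is limited). The gripper opens to 85 mm and grips with 20 to 120 N. Pads are 22 mm wide; open, the fingers measure 114 mm over their backs; the gripper's body (76 mm by 85 mm) begins 54 mm behind the grasp point. The pads swing forward as they close: fully open they stand 13 mm farther back than shut.
Start: joints at [1.585, 0.255, 0.108, 0, -1.424, -0.285], TCP at [0.147, 0.53, 0.231] pointing down, gripper open.
Joint ranges: [-2.95, 2.95], [-1.21, 1.97], [-1.09, 1.5], [-2.87, 1.71], [-2.94, -0.07], [-3.05, 3.05]. Speed limits (rad/s): [2.57, 2.57, 3.14, 3.14, 3.14, 3.14].

## Interface

Orientations are given as a unit quaternion [w, x, y, z].
In Python, from workcell import * gives the robot as it stands. The module is installed in compiled form; this text tells all that it offers.
- The arm moves only by the tool servo_tool, never from a script. Its argument "plan" is a list of rows, each a list of 3 entries, a list of its own where there are three numbers: the closure, from 0 (fully open) to 1 (shut), then the shift along the tool's x, y, z normalised to -1 to 1, where 1 is 0.2 m, then the turn about the tool's z normalised to -1 to 1, where 1 is 180 degrees. In form: [[grip, [dx, dy, dz], twist], ...]. A call has 1 to 8 rows; each row is the pose to reach, as a shift and turn from the pose commanded when the call began, along the tool's axes at that moment, turning the shorter way round; what a row does not reach only later rows make up. A row lasts 1/10 s, in which the tool goes at most 50 mm and 8.59 degrees, less where a joint would pass 70% of its speed; a pose out of reach is approached as far as the arm can. A call with a number of a shift or a turn outside -1 to 1 is refused whole. A call with a gripper value outside its range is refused whole. The fingers move at their own pace and stop on an object; "force" is the grip in N (left out, the last holds). Time passes only in rows, so rows that repeat a pose let the fingers close. It gives the time, the measured TCP pose, the force, the opening and the grip force at its end, in the units of the state.
- state(): the state, without advancing time (a new reading comes with each control period).
- read_camera(name): name is "scene" or "side" or "wrist"; returns a dict with "img" (400x640x3 uint8, red, green, blue), "fx", "fy", "cx", "cy" (pixels), "world_to_cam" (4x4, takes a point from world to camera coordinates); the wrist camera has in their place "tool_from_camera" (4x4, takes a point from camera to tool coordinates, whose origin is the TCP and whose axes are the flange's). Camera axes: x right, y up, looking along -z (the intrinsics and any distortion apply to the point x, -y, -z); pixel columns grow to the right and rows downward; lengths in m; the calibration is good to about 2 mm. A picture is of the moment at which its call begins: read the wrist's pose just before it. There is no depth.
- sign_off(): hands the job in; it is judged then, once.
The state is a dict: "time": time; "qpos": joint angles; "joint_vel": joint speeds; "tau": joint torques, N m; "eef_pos": TCP position; "tool_rot": TCP orientation; "contact_force": force on the tool from outside, world axes, zero at the start; "torque": the same for the moment, N m; "finger_gap": finger opening in m; "grip_force": force on a finger pad.
Only numpy, scipy, OpenCV 4.12 (cv2) and the standard library are available. Lean on these libraries where they do the work, as an engineer would, in place of code of your own. Each camera call takes 0.05 s, during which the arm holds its last target. There are 200 camera calls.

## Task

Take the steel snap hook out of its slotted wooden holder and clip it onto the front bar of the steel eye on the bench stand: press its sprung gate against the bar until the bar is inside, then lower the hook so that the gate snaps shut and the hook hangs freely by its top bend from the bar. Feel your way gently, never forcing the eye or driving the gate right back onto its stop, and leave the tape measure, mug and screw box alone.

Things in the scene. Friction and masses are not known exactly. Their poses are not given: they have to be found in the camera images.
- hook: Steel snap hook, 0.15 to 0.25 kg, upright in the holder. Origin: centre of its foot's underside; z up, x to the gate's side, y across. Foot 44 (x) x 12 (y) x 14 mm. Frame of 9 mm round bar in the x-z plane: spine at x = -17.5 mm, half-round top bend (centre x 0, z 80 mm, radius 17.5 mm to the bar's centre), ending in a block-shaped nose, x = 10.5 to 22.5, z = 75.5 to 84.5 mm.
- hook_grip (a point): Point on the hook for gripping: middle of the orange tab, 124 mm above the hook's origin. Axes as hook. The tab is 12 mm thick along y and 34 mm wide along x. It spans z = 99 to 143 mm of the hook.
- hook_seat (a point): Point on the hook where the centre of the eye's bar lies when the hook hangs on it: below the middle of the top bend, at x = 0, z = 89 mm of the hook. Axes as hook.
- hook_entry (a point): Point on the shut gate (x = 17.5, z = 63 mm of the hook) at whose level the eye's bar goes in, give or take 5 mm; axes as hook. Bar and shut gate touch with their centres 7.5 mm apart. The bar must come 19 to 22 mm inward (-x) from first touch to pass behind the nose; from 23 mm on the gate may meet its stop. Then lower the hook: the gate shuts once the bar is above its end.
- hook_gate (a joint): Angle of the hook's brass gate, rad: 0 = shut, grows as it is pressed inward (-x of the hook), hard stop at 0.80, which it should not be driven onto. 7 mm round rod, hinged at x = 17.5, z = 32 mm of the hook, its end at z = 74.5 mm just under the nose. A spring shuts it: 31 mm above the hinge it takes about 2 N to start it and 5 N at 0.6 rad.
- holder: Fixed wooden block 90 (x) x 70 (y) x 30 mm with a slot 48 x 16 mm, 24 mm deep, in which the hook's foot stands loose on the slot's floor at z = 6 mm. Origin: centre of the underside. The hook's axes start along the holder's, give or take 0.03 rad.
- stand: Fixed stand: dark steel base plate 110 x 100 mm, blue post, dark clamp block up to z = 175 mm, and the eye, a horizontal loop of 8 mm steel bar that reaches from the clamp toward the stand's -x. Origin: on the bench, 10 mm in front (-x) of the post's axis; z up. The hook goes on with its x axis along the stand's +x, so that its gate faces the bar.
- eye_nominal (a point): Nominal centre of the eye's front bar (x = -75, z = 165 mm of the stand), axes as stand. The bar runs along y, straight for 26 mm; the opening behind it (+x) is at least 38 mm long, 34 mm wide. The real bar lies up to 25 mm nearer or farther along the stand's x and up to 5 mm higher or lower than this point: that is not measured and must be felt or seen.
- eye_clamp (a point): Middle of the clamp block (34 x 40 x 30 mm) on the post, fixed to the stand, axes as stand. It holds the eye at a reach and height that differ from run to run and do not yield under 50 N; pressing on the stand or eye with more than 22 N counts as forcing it.
- tape_measure: Yellow and black tape measure standing on the bench, 36 x 87 x 66 mm, bystander. Origin at the underside.
- mug: White mug with green dots, 78 x 114 x 93 mm, bystander. Origin at the underside.
- screw_box: Green and yellow cardboard box, 60 x 90 x 51 mm, bystander. Origin at the underside.
Things that resemble listed ones, but are neither listed nor needed, are in the scene too. What is shaped like the hook but blue is not meant.

How it is judged:
On the way, in this order (a step that is already met when the one before it is completed fails the run):
1. the hook is lifted clear of the holder (height (world z) of hook above 0.05 m), for 0.1 s.
2. the gate is pressed open against the eye (value of joint hook_gate above 0.3 rad and contact force between hook and stand above 1 N), for 0.1 s.
At the end, for the whole second after the job is handed in: the hook hangs from the front bar of the eye with the bar in its top bend (seat point within 38 mm of the nominal bar centre), its weight carried by the eye, the gate shut (under 0.06 rad), the hook within 0.45 rad of upright and practically still (under 0.1 m/s) (value of joint hook_gate below 0.06 rad and contact force between hook and stand above 0.5 N and distance between hook_seat and eye_nominal below 0.038 m and angle between hook's own z axis and vertical below 0.45 rad and linear speed of hook below 0.1 m/s); the robot touches nothing.
It fails at once if the stand or its eye is pressed with more than 22 N (contact force between stand and anything else above 22 N).
It fails at once if the gate is driven onto its stop (value of joint hook_gate above 0.77 rad).
It fails at once if a bystander is shifted by more than 20 mm (distance of any of tape_measure, mug, screw_box from where it was at the start of the episode above 0.02 m).
It also fails if it takes over 58 s, if anything falls off the work surface, if the arm or the gripper's body presses on something with over 40 N, if the wrist force passes 120 N, or if a joint passes its speed limit or range.

## Working session

There is one attempt and no reset: what is moved stays moved. The work goes in short steps, Python scripts to look and compute and a tool call to move; the robot and the scene stay as the last step left them, time stands still between calls to the robot, and variables do not carry over. Pictures are saved under pics/ and viewed, at most 10 in all, crops included, and the job is handed in when it is done.

Besides the shell and the picture viewer there is one more tool, called after ">>>" as name(argument=value, ...), one argument or row to a line, values as JSON. servo_tool: Moves the arm, as the interface text tells. Scaled input: -1 to 1 covers 0.2 m each way for a shift and 180 degrees each way for a turn. Its arguments: {"type":"object","properties":{"plan":{"type":"array"},"force":{"type":"number"}},"required":["plan"]}

```bash
mkdir -p pics; cat > h.py <<'E'
from workcell import *
import numpy as np, cv2
from scipy.spatial.transform import Rotation as R
def save(n,im): cv2.imwrite('pics/'+n,im[:,:,::-1])
def rot(q): return R.from_quat([q[1],q[2],q[3],q[0]])
def cam(name):
    s=state(); c=read_camera(name)
    if name=='wrist':
        T=np.eye(4);T[:3,:3]=rot(s['tool_rot']).as_matrix();T[:3,3]=s['eef_pos']
        c['c2w']=T@np.array(c['tool_from_camera'])
    else: c['c2w']=np.linalg.inv(np.array(c['world_to_cam']))
    return c
def ray(c,u,v):
    d=np.array([(u-c['cx'])/c['fx'],-(v-c['cy'])/c['fy'],-1]); d=c['c2w'][:3,:3]@d
    return c['c2w'][:3,3],d/np.linalg.norm(d)
def onz(c,u,v,z):
    o,d=ray(c,u,v); return o+d*(z-o[2])/d[2]
def tri(*rs):
    A=sum(np.eye(3)-np.outer(d,d) for o,d in rs);b=sum((np.eye(3)-np.outer(d,d))@o for o,d in rs)
    p=np.linalg.solve(A,b); return p,[np.linalg.norm(np.cross(p-o,d)) for o,d in rs]
def proj(c,p):
    q=np.linalg.inv(c['c2w'])@np.r_[p,1]; return c['cx']-c['fx']*q[0]/q[2],c['cy']+c['fy']*q[1]/q[2]
E
python3 - <<'E'
from h import *
for n in('scene','side','wrist'):
    c=cam(n);save(n+'0.png',c['img']);print(n,{k:v for k,v in c.items() if k not in('img','world_to_cam')})
print(state())
E
```

```text
scene {'fx': 400.3292566241188, 'fy': 400.3292566241188, 'cx': 315.96112572580336, 'cy': 198.75666057453367, 'c2w': array([[ 0.84456901,  0.21867018, -0.4887602 ,  0.10131157],
       [-0.53539316,  0.35778767, -0.76507657, -0.6522178 ],
       [ 0.00757294,  0.90783883,  0.4192509 ,  0.53002543],
       [ 0.        ,  0.        ,  0.        ,  1.        ]])}
side {'fx': 496.5649477509709, 'fy': 496.5649477509709, 'cx': 312.64921911513187, 'cy': 201.1882025138558, 'c2w': array([[ 0.92444448,  0.14772739, -0.35153809,  0.16504525],
       [-0.38127899,  0.37106738, -0.84672034, -0.91119231],
       [ 0.00536053,  0.91678003,  0.39935654,  0.59399579],
       [ 0.        ,  0.        ,  0.        ,  1.        ]])}
wrist {'fx': 296.3962114740434, 'fy': 296.3962114740434, 'cx': 321.8337917433009, 'cy': 200.31188356967039, 'tool_from_camera': array([[-8.79837066e-04,  9.44728091e-01,  3.27853719e-01,
         8.39923495e-02],
       [ 9.99999532e-01,  6.99389154e-04,  6.68298275e-04,
        -1.69232237e-04],
       [ 4.02062818e-04,  3.27854153e-01, -9.44728264e-01,
        -1.42460000e-
[... 339 characters left out ...]
 ]])}
{'time': 0.15, 'qpos': array([ 1.58457411e+00,  2.55599315e-01,  1.07315777e-01, -3.30522922e-04,
       -1.42391678e+00, -2.84620619e-01]), 'joint_vel': array([-0.00069647, -0.00218911,  0.00433846,  0.00135502,  0.00013062,
       -0.00154414]), 'tau': array([-1.89816361e-03, -3.86942267e+01,  2.38078952e+01,  5.36666438e+00,
       -4.53901797e-03, -1.54821201e-06]), 'eef_pos': array([0.14699896, 0.5296074 , 0.23061889]), 'tool_rot': array([ 7.18497202e-04,  9.90840986e-01, -1.35031925e-01, -5.72996404e-05]), 'contact_force': array([ 1.03767807, -0.48710253,  0.01038673]), 'torque': array([ 0.01280137, -0.00706897,  0.010272  ]), 'grip_force': 0.0, 'finger_gap': 0.08548106073991787}
```

View pics/scene0.png

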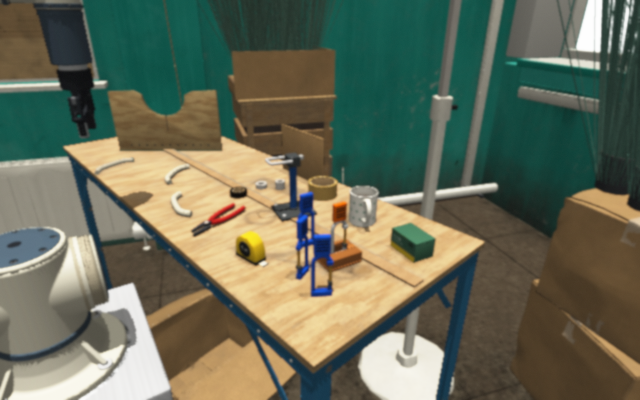

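View pics/side0.png

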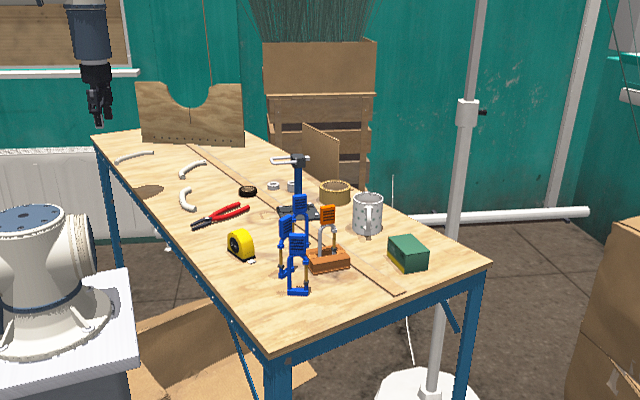

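The scene view shows the orange tab at about (340,213), the stand's clamp at (295,160) and the eye to its left at (275,160). Three blue decoys stand in front. The side view shows the tab at (328,216) and the eye at (280,160). I'll zoom in.

```bash
python3 - <<'E'
from h import *
a=cv2.imread('pics/scene0.png')[140:300,240:400];b=cv2.imread('pics/side0.png')[140:300,240:400]
cv2.imwrite('pics/z1.png',np.hstack([cv2.resize(x,(400,400),interpolation=cv2.INTER_NEAREST) for x in(a,b)]))
C={}
for n in('scene','side'):
    c=cam(n);C[n]=c
    h=cv2.cvtColor(c['img'],cv2.COLOR_RGB2HSV)
    m=cv2.inRange(h,(5,190,170),(18,255,255))
    k,l,st,ce=cv2.connectedComponentsWithStats(m)
    print(n,[(st[i].tolist(),ce[i].round(1).tolist()) for i in range(1,k) if st[i,4]>20])
E
```

```text
scene [([334, 202, 12, 5, 38], [339.4, 204.2])]
side [([320, 204, 15, 6, 37], [327.4, 206.8])]
```

View pics/z1.png

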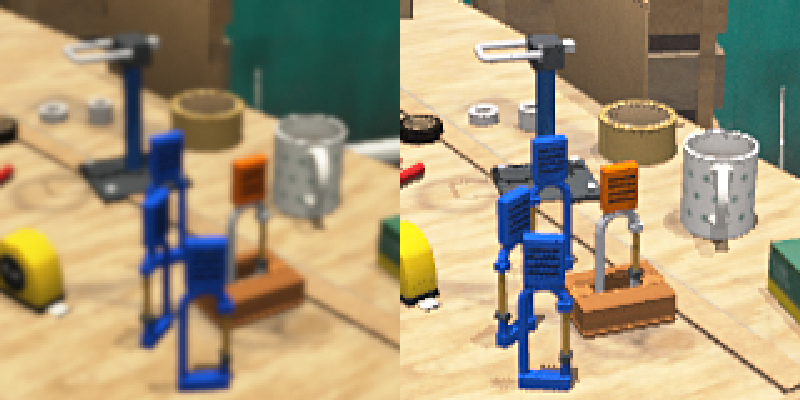

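The zoom shows the orange tab at scene (340,213) and side (328,215), the clamp at (293,162) and (298,161), and the eye's front bar at (267,158.5) and (271,161). The gate is on the image-right side and the blue decoys are in front to the left.

```bash
python3 - <<'E'
from h import *
a,b=cam('scene'),cam('side')
P={'tab':((340,212.8),(328,215.2),.130),'clamp':((293.2,162),(298,160.8),.16),'bar':((267.2,158.4),(271.2,160.8),.165),
'postbase':((293.5,206),(298,207),.0),'holderL':((330,253),(310,262),.03),
'blueA':((307,205),(300,206),.125),'blueB':((302,227),(285,227),.125),'blueC':((322,248),(298,246),.125),'mugtop':((363,190),(368,200),.093)}
for k,(u,v,z) in P.items():
    p,e=tri(ray(a,*u),ray(b,*v)); print(k,p.round(3),np.round(e,4),'scene@z',onz(a,*u,z).round(3),'side@z',onz(b,*v,z).round(3))
print('side-view z on base line', [onz(b,240+x/2.5,140+y/2.5,0.03).round(3).tolist() for x,y in((175,335),(277,318),(167,283),(255,262))], [onz(b,240+x/2.5,140+y/2.5,0.006).round(3).tolist() for x,y in((92,185),(130,202),(205,192))])
E
```

```text
tab [ 0.576 -0.009  0.128] [0.0006 0.0006] scene@z [ 0.573 -0.013  0.13 ] side@z [ 0.575 -0.011  0.13 ]
clamp [0.607 0.256 0.164] [0.0027 0.0027] scene@z [0.608 0.259 0.16 ] side@z [0.614 0.275 0.16 ]
bar [0.541 0.282 0.171] [0.0041 0.0041] scene@z [0.554 0.31  0.165] side@z [0.543 0.287 0.165]
postbase [0.605 0.255 0.031] [0.0025 0.0025] scene@z [0.633 0.306 0.   ] side@z [0.632 0.325 0.   ]
holderL [ 0.516 -0.059  0.06 ] [0.0082 0.0082] scene@z [ 0.552 -0.008  0.03 ] side@z [ 0.527 -0.026  0.03 ]
blueA [0.545 0.082 0.118] [0.0005 0.0005] scene@z [0.537 0.068 0.125] side@z [0.54  0.068 0.125]
blueB [ 0.474 -0.015  0.122] [0.001 0.001] scene@z [ 0.473 -0.017  0.125] side@z [ 0.472 -0.021  0.125]
blueC [ 0.473 -0.094  0.115] [0.0007 0.0007] scene@z [ 0.463 -0.108  0.125] side@z [ 0.467 -0.109  0.125]
mugtop [0.752 0.127 0.088] [0.0046 0.0046] scene@z [0.751 0.126 0.093] side@z [0.74  0.106 0.093]
side-view z on base line [[0.508, -0.072, 0.03], [0.601, -0.079, 0.03], [0.535, 0.014, 0.03], [0.627, 0.02, 0.03]] [[0.555, 0.29, 0.006], [0.58, 0.233, 0.006], [0.665, 0.226, 0.006]]
```

>>> servo_tool(
  plan=[
    [0,[0.8,0.23,-0.3],0],
    [0,[0.8,0.23,-0.3],0],
    [0,[0.8,0.23,-0.3],0],
    [0,[0.8,0.23,-0.3],0],
  ],
)

```text
time: 0.75
eef_pos: [0.2915, 0.4414, 0.2932]
tool_rot: [-0.001, 0.991, -0.136, 0.001]
contact_force: [0.2, 0.3, 0.5]
finger_gap: 0.0853
grip_force: 0.0
```

>>> servo_tool(
  plan=[
    [0,[0.8,0.23,0],0],
    [0,[0.8,0.23,0],0],
    [0,[0.8,0.23,0],0],
    [0,[0.8,0.23,0],0],
  ],
)

```text
time: 1.15
eef_pos: [0.4338, 0.3531, 0.291]
tool_rot: [0.001, 0.991, -0.137, 0.0]
contact_force: [-0.7, 1.1, -0.1]
finger_gap: 0.0855
grip_force: 0.0
```

>>> servo_tool(
  plan=[
    [0,[0.7,0.22,0],0],
    [0,[0.7,0.22,0],0],
    [0,[0.7,0.22,0],0],
    [0,[0.7,0.22,0],0],
    [0,[0.7,0.22,0],0],
  ],
)

```text
time: 1.65
eef_pos: [0.5547, 0.275, 0.2905]
tool_rot: [0.0, 0.991, -0.136, -0.0]
contact_force: [0.2, 0.9, -0.4]
finger_gap: 0.0856
grip_force: 0.0
```

```bash
python3 - <<'E'
from h import *
c=cam('wrist');save('w1.png',c['img']);np.save('w1.npy',c['c2w']);s=state();print(s['eef_pos'],s['time'],s['tool_rot'])
E
```

```text
[0.55393391 0.27581852 0.29098266] 1.7 [ 8.52684761e-05  9.90804949e-01 -1.35297783e-01 -2.34371120e-04]
```

View pics/w1.png

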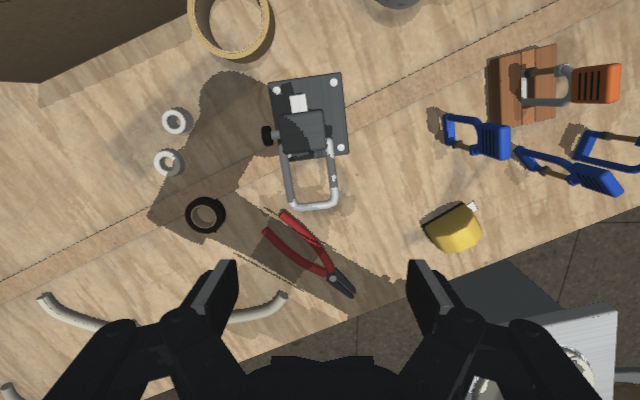

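The wrist view shows the eye's front bar from (292,206) to (335,203), base plate corners at (268,83), (341,72) and (349,153), and the orange tab at (596,84). I'll take a second view shifted sideways.

>>> servo_tool(
  plan=[
    [0,[0,0.4,0],0],
    [0,[0,0.4,0],0],
    [0,[0,0.4,0],0],
  ],
)

```text
time: 2.0
eef_pos: [0.5311, 0.197, 0.2935]
tool_rot: [-0.001, 0.991, -0.135, 0.001]
contact_force: [-1.0, -0.4, 0.6]
finger_gap: 0.0854
grip_force: 0.0
```

```bash
python3 - <<'E'
from h import *
c=cam('wrist');save('w2.png',c['img']);np.save('w2.npy',c['c2w'])
a=dict(c);a['c2w']=np.load('w1.npy')
im=np.vstack([np.hstack([cv2.resize(i[:,:,::-1][y:y+130,x:x+170],(400,306)) for i,x,y in((cv2.imread('pics/w1.png')[:,:,::-1],230,90),(c['img'],130,90))])])
cv2.imwrite('pics/z2.png',im)
pl=[onz(a,*p,.008) for p in((268,83),(341,72),(349,153))]
print(np.round(pl,3),[np.linalg.norm(pl[1]-q) for q in pl]);d=pl[1]-pl[2];print('yaw',np.arctan2(d[1],d[0]));d=pl[0]-pl[1];print(np.arctan2(d[1],d[0])-np.pi/2)
E
```

```text
[[0.672 0.317 0.008]
 [0.659 0.22  0.008]
 [0.552 0.235 0.008]] [np.float64(0.09801909160074983), np.float64(0.0), np.float64(0.10805325250727175)]
yaw -0.14609628353395362
-0.1357710487953816
```

View pics/z2.png

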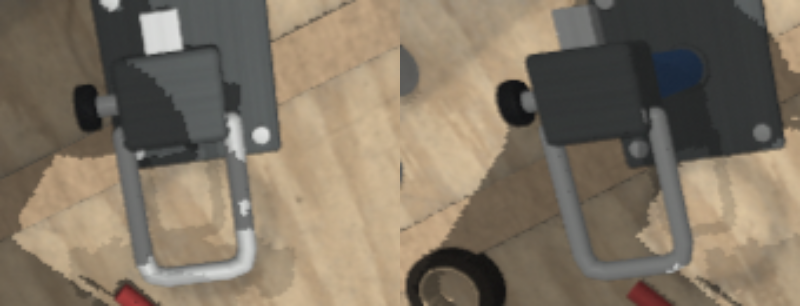

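The eye loop is plain in both crops. The front bar's middle is at (314,205) in the first view and (230,204) in the second.

```bash
python3 - <<'E'
from h import *
b=cam('wrist');b['c2w']=np.load('w2.npy')
a=dict(b);a['c2w']=np.load('w1.npy')
p,e=tri(ray(a,314.2,205.2),ray(b,230.3,203.9));print('bar',p.round(4),e)
# corners of clamp top z .175: front-left, front-right
for n,u,v in(('clampFL',(124,150),(533,143)),('clampFR',(223,143),(650,134)),('clampBR',(217,46),(645,42)),('clampBL',(117,60),(526,58))):
    p2,e=tri(ray(a,230+u[0]/2.353,90+u[1]/2.353),ray(b,130+(v[0]-400)/2.353,90+v[1]/2.353));print(n,p2.round(4),np.round(e,4))
yw=-.14;x=np.array([np.cos(yw),np.sin(yw)]);y=np.array([-x[1],x[0]])
pc=np.mean([onz(a,*q,.008) for q in((268,83),(349,153))],0)[:2]
print('plate centre',pc,'bar rel',(p[:2]-pc)@x,(p[:2]-pc)@y)
# hook tab in view w2: mask orange
c=cam('wrist');h=cv2.cvtColor(c['img'],cv2.COLOR_RGB2HSV);m=cv2.inRange(h,(3,200,120),(14,255,255))
k,l,st,ce=cv2.connectedComponentsWithStats(m);print([(st[i].tolist(),ce[i].round(1).tolist(),onz(c,*ce[i],.13).round(3)) for i in range(1,k) if st[i,4]>60])
E
```

```text
bar [0.543  0.2862 0.1662] [np.float64(0.0005458210367677644), np.float64(0.0005458210367676082)]
clampFL [0.6019 0.2958 0.1875] [0.0002 0.0002]
clampFR [0.5915 0.2621 0.1641] [0.0008 0.0008]
clampBR [0.6254 0.255  0.1511] [0. 0.]
clampBL [0.6309 0.2901 0.178 ] [0.0005 0.0005]
plate centre [0.61218888 0.27603905] bar rel -0.06991510915383693 0.000377893681842266
[]
```

>>> servo_tool(
  plan=[
    [0,[0.42,0.96,0.2],-0.064],
    [0,[0.42,0.96,0.2],-0.064],
    [0,[0.42,0.96,0.2],-0.064],
    [0,[0.42,0.96,0.2],-0.064],
    [0,[0.42,0.96,0.2],-0.064],
    [0,[0.42,0.96,0.2],-0.064],
  ],
)

```text
time: 2.75
eef_pos: [0.5622, -0.0097, 0.2503]
tool_rot: [0.0, 0.999, -0.036, -0.001]
contact_force: [0.5, -0.3, -0.1]
finger_gap: 0.0853
grip_force: 0.0
```

```bash
python3 - <<'E'
from h import *
c=cam('wrist');save('w3.png',c['img']);np.save('w3.npy',c['c2w'])
s=state();print(s['eef_pos'],rot(s['tool_rot']).as_matrix()[:,0])
E
```

```text
[ 0.56232411 -0.00836316  0.25074397] [ 9.97530814e-01 -7.02237113e-02 -9.52053291e-04]
```

View pics/w3.png

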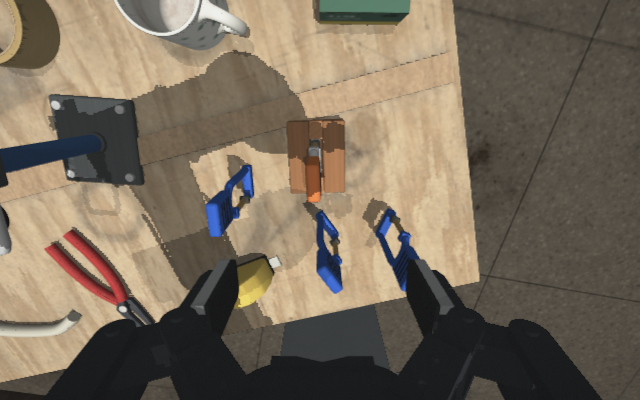

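The view shows the orange tab end-on at about (314,180), the holder at (288–345, 118–192), and the decoys clear of the grasp line. I'll take a second view from 50 mm to the side.

>>> servo_tool(
  plan=[
    [0,[0.1,0.25,0],0],
    [0,[0.1,0.25,0],0],
    [0,[0.1,0.25,0],0],
  ],
)

```text
time: 3.1
eef_pos: [0.5791, -0.0591, 0.2511]
tool_rot: [-0.0, 0.999, -0.035, -0.0]
contact_force: [0.8, 0.6, -0.0]
finger_gap: 0.0858
grip_force: 0.0
```

```bash
python3 - <<'E'
from h import *
b=cam('wrist');save('w4.png',b['img']);np.save('w4.npy',b['c2w'])
a=dict(b);a['c2w']=np.load('w3.npy');a['img']=cv2.imread('pics/w3.png')[:,:,::-1].copy()
crops=[]
for n,c in(('a',a),('b',b)):
    h=cv2.cvtColor(c['img'],cv2.COLOR_RGB2HSV);m=cv2.inRange(h,(4,200,110),(16,255,255))
    k,l,st,ce=cv2.connectedComponentsWithStats(m);i=1+np.argmax(st[1:,4]);print(n,st[i],ce[i])
    x,y=int(ce[i][0])-45,int(ce[i][1])-65;x=max(x,0);print('crop',x,y);crops.append(cv2.resize(c['img'][y:y+110,x:x+90],(400,489),interpolation=cv2.INTER_NEAREST))
save('z3.png',np.hstack(crops))
s=state();print(s['eef_pos'])
E
```

```text
Traceback (most recent call last):
ValueError: attempt to get argmax of an empty sequence
```

```bash
python3 - <<'E'
from h import *
A=cv2.imread('pics/w3.png')[:,:,::-1].copy();B=cv2.imread('pics/w4.png')[:,:,::-1].copy()
print(cv2.cvtColor(A,cv2.COLOR_RGB2HSV)[160:204:6,314].tolist(),cv2.cvtColor(A,cv2.COLOR_RGB2HSV)[150,300])
crops=[]
for c,x in((A,270),(B,190)):
    crops.append(cv2.resize(c[105:215,x:x+90],(400,489),interpolation=cv2.INTER_NEAREST))
    h=cv2.cvtColor(c,cv2.COLOR_RGB2HSV);m=cv2.inRange(h,(4,215,100),(14,255,255));k,l,st,ce=cv2.connectedComponentsWithStats(m)
    print([(st[i].tolist(),ce[i]) for i in range(1,k) if st[i,4]>30])
save('z3.png',np.hstack(crops))
E
```

```text
[[11, 169, 98], [11, 169, 133], [11, 166, 141], [11, 169, 140], [11, 169, 139], [11, 169, 139], [12, 163, 236], [14, 104, 154]] [ 13 121  99]
[]
[]
```

View pics/z3.png

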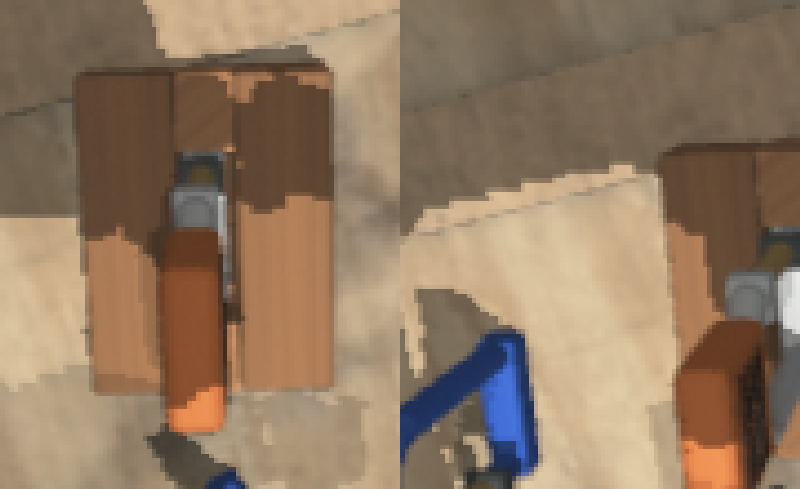

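In the first crop the tab's top face runs from its far edge (192,268) to its near edge (197,431). In the second, the far edge's middle is at (707,372).

```bash
python3 - <<'E'
from h import *
b=cam('wrist');b['c2w']=np.load('w4.npy');a=dict(b);a['c2w']=np.load('w3.npy')
f=lambda x,y,x0:(x0+x/4.444,105+y/4.444)
print(tri(ray(a,*f(192.5,268,270)),ray(b,*f(307,372,190))))
F,N=onz(a,*f(192.5,268,270),.149),onz(a,*f(197,431,270),.149)
d=F-N;print(F,N,'ctr',(F+N)/2,'len',np.linalg.norm(d),'yaw',np.arctan2(d[1],d[0]))
L=[onz(a,*f(x,y,270),.03) for x,y in((80,73),(330,66),(93,394),(332,388))];L=np.array(L);print(L.round(3),'holder ctr',L.mean(0))
for i,j in((0,2),(1,3)):
    d=L[i]-L[j];print(np.linalg.norm(d),np.arctan2(d[1],d[0]))
s=state();print(s['eef_pos'],rot(s['tool_rot']).as_matrix()[:,0])
E
```

```text
(array([ 0.59182041, -0.0042757 ,  0.14501823]), [np.float64(0.0002874148241128104), np.float64(0.0002874148241127729)])
[ 0.59297078 -0.00436587  0.149     ] [ 0.5604773  -0.00258389  0.149     ] ctr [ 0.57672404 -0.00347488  0.149     ] len 0.0325423044488505 yaw -0.05478630331707603
[[ 0.622  0.027  0.03 ]
 [ 0.619 -0.04   0.03 ]
 [ 0.532  0.033  0.03 ]
 [ 0.529 -0.036  0.03 ]] holder ctr [ 0.57538401 -0.00421751  0.03      ]
0.08999097305272694 -0.06827242703295126
0.09001870186504465 -0.04112692678143794
[ 0.5787479  -0.05828026  0.25134398] [ 9.97675547e-01 -6.81431348e-02  1.24430481e-04]
```

>>> servo_tool(
  plan=[
    [0.2,[-0.028,-0.273,0],-0.004],
    [0.2,[-0.028,-0.273,0],-0.004],
    [0.2,[-0.028,-0.273,0.2],-0.004],
    [0.2,[-0.028,-0.273,0.4],-0.004],
    [0.2,[-0.028,-0.273,0.55],-0.004],
    [0.2,[-0.028,-0.273,0.67],-0.004],
    [0.2,[-0.028,-0.273,0.67],-0.004],
  ],
  force=40,
)

```text
time: 3.9
eef_pos: [0.5742, -0.004, 0.114]
tool_rot: [0.0, 1.0, -0.028, -0.003]
contact_force: [0.6, 0.1, 0.3]
finger_gap: 0.0687
grip_force: 0.0
```

```bash
python3 - <<'E'
from h import *
s=state();print(s['eef_pos'],rot(s['tool_rot']).as_matrix()[:,0],s['contact_force'])
c=cam('scene');d=cam('side');w=cam('wrist')
save('g.png',np.hstack([cv2.resize(c['img'][150:270,280:400],(400,400)),cv2.resize(w['img'][150:400,195:445],(400,400))]))
E
```

```text
[ 0.57418638 -0.00398559  0.11395873] [ 0.99842102 -0.05574387 -0.00693395] [0.5588754  0.09915246 0.26819391]
```

View pics/g.png

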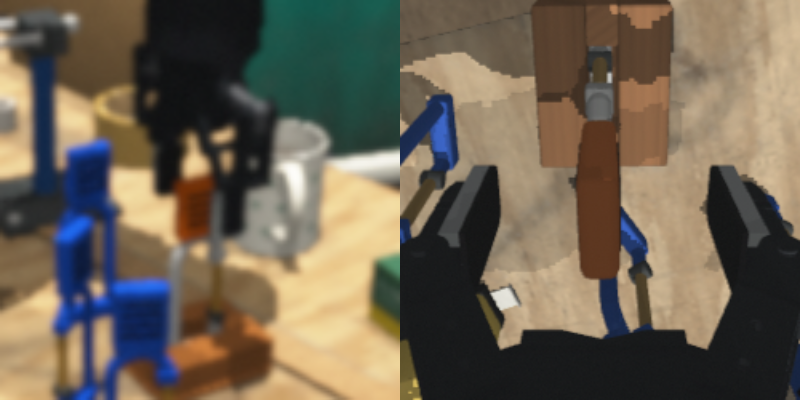

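The tab stands midway between the pads. I'll close the gripper.

>>> servo_tool(
  plan=[
    [1,[0.01,0,0],0],
    [1,[0.01,0,0],0],
    [1,[0.01,0,0],0],
    [1,[0.01,0,0],0],
    [1,[0.01,0,0],0],
    [1,[0.01,0,0],0],
    [1,[0.01,0,0],0],
    [1,[0.01,0,0],0],
  ],
  force=60,
)

```text
time: 4.85
eef_pos: [0.5792, -0.0051, 0.1178]
tool_rot: [-0.0, 1.0, -0.028, 0.001]
contact_force: [-0.2, 2.0, 5.0]
finger_gap: 0.0114
grip_force: 59.9
```

>>> servo_tool(
  plan=[
    [1,[0,0,-0.05],0],
    [1,[0,0,-0.15],0],
    [1,[0,0,-0.3],0],
    [1,[0,0,-0.5],0],
    [1,[0,0,-0.7],0],
    [1,[0,0,-0.7],0],
    [1,[0,0,-0.7],0],
  ],
)

```text
time: 5.55
eef_pos: [0.5787, -0.0051, 0.2576]
tool_rot: [-0.0, 1.0, -0.029, 0.0]
contact_force: [-0.5, 0.2, -3.9]
finger_gap: 0.0113
grip_force: 59.1
```

```bash
python3 - <<'E'
from h import *
s=state();print(s['eef_pos'],rot(s['tool_rot']).as_matrix()[:,0],s['contact_force'],s['finger_gap'],s['grip_force'])
c=cam('scene');w=cam('wrist')
save('g2.png',np.hstack([cv2.resize(c['img'][100:270,260:430],(400,400)),cv2.resize(w['img'][150:400,195:445],(400,400))]))
E
```

```text
[ 0.57866462 -0.00509046  0.2576001 ] [ 9.98355495e-01 -5.73257217e-02  2.60009261e-04] [-0.49741478  0.15466265 -3.86554962] 0.011332380879214812 59.0687495470047
```

View pics/g2.png

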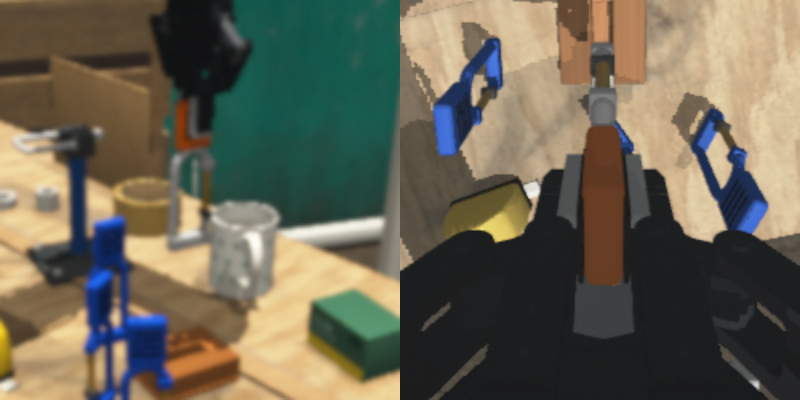

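The hook is lifted clear, upright, and the gate is on the far (+x) side. I'll carry it above and in front of the eye.

>>> servo_tool(
  plan=[
    [1,[0,0,-0.2],0],
    [1,[0,0,-0.2],0],
    [1,[-0.07,-0.18,-0.2],0],
    [1,[-0.14,-0.37,-0.2],0],
    [1,[-0.21,-0.55,-0.2],0],
    [1,[-0.275,-0.733,-0.2],0],
    [1,[-0.275,-0.733,-0.2],0],
  ],
)

```text
time: 6.35
eef_pos: [0.5306, 0.1479, 0.2955]
tool_rot: [-0.0, 1.0, -0.026, -0.002]
contact_force: [-0.5, -0.0, -2.5]
finger_gap: 0.0111
grip_force: 59.6
```

>>> servo_tool(
  plan=[
    [1,[-0.07,-0.18,0],0.0264],
    [1,[-0.14,-0.37,0],0.0264],
    [1,[-0.21,-0.55,0],0.0264],
    [1,[-0.275,-0.733,0],0.0264],
    [1,[-0.275,-0.733,0],0.0264],
    [1,[-0.275,-0.733,0],0.0264],
    [1,[-0.275,-0.733,0],0.0264],
  ],
)

```text
time: 7.05
eef_pos: [0.4859, 0.2929, 0.2967]
tool_rot: [0.001, 0.998, -0.07, -0.0]
contact_force: [0.5, -0.9, -3.2]
finger_gap: 0.0113
grip_force: 60.0
```

```bash
python3 - <<'E'
from h import *
s=state();X=rot(s['tool_rot']).as_matrix()[:,0];print(s['time'],s['eef_pos'],X,s['contact_force'],s['finger_gap'],s['grip_force'])
yw=-.14;x=np.array([np.cos(yw),np.sin(yw)]);y=np.array([-x[1],x[0]])
d=np.array(s['eef_pos'])[:2]-[.543,.286];print('TCP rel bar, stand axes',d@x,d@y,'yaw',np.arctan2(X[1],X[0]))
E
```

```text
7.05 [0.48589976 0.29294752 0.29666392] [ 9.90117142e-01 -1.40241572e-01 -5.89479408e-04] [ 0.49120325 -0.9021205  -3.17014044] 0.01132468331497818 59.98600244522095
TCP rel bar, stand axes -0.057511045771462724 -0.0010884033278907115 yaw -0.1407054186535442
```

>>> servo_tool(
  plan=[
    [1,[0,0,0.15],0],
    [1,[0,0,0.3],0],
    [1,[0,0,0.405],0],
    [1,[0,0,0.405],0],
    [1,[0,0,0.405],0],
  ],
)

```text
time: 7.55
eef_pos: [0.4864, 0.2929, 0.2171]
tool_rot: [0.0, 0.998, -0.071, 0.0]
contact_force: [-0.0, -0.7, -1.8]
finger_gap: 0.0112
grip_force: 59.9
```

```bash
python3 - <<'E'
from h import *
s=state();print(s['eef_pos'],s['contact_force'])
c=cam('side');w=cam('wrist');save('w5.png',w['img']);np.save('w5.npy',w['c2w']);save('s5.png',c['img'])
save('g3.png',np.hstack([cv2.resize(c['img'][100:220,210:330],(400,400)),cv2.resize(w['img'][50:250,220:420],(400,400))]))
print('bar proj',proj(w,[.543,.286,.166]),proj(c,[.543,.286,.166]))
E
```

```text
[0.48643331 0.29287904 0.2170631 ] [-0.02142236 -0.7460601  -1.76426341]
bar proj (np.float64(321.627704719231), np.float64(142.08817449152417)) (np.float64(271.43058781363106), np.float64(160.59715672323622))
```

View pics/g3.png

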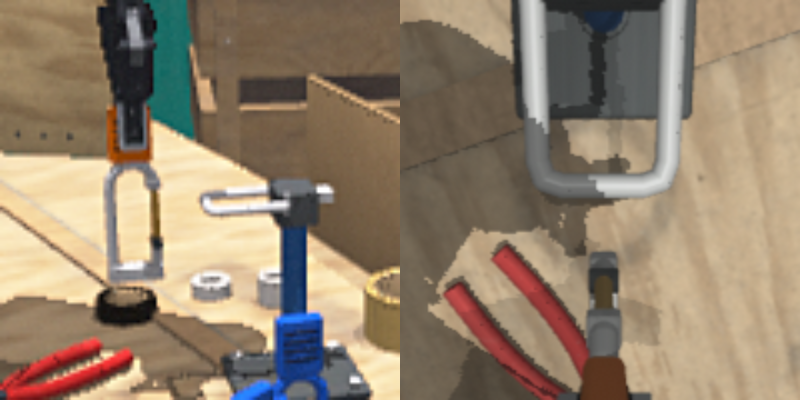

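The hook is in line with the eye, with the bar in the wrist view at (322,143) against a predicted (322,142). I'll advance to just before touch, then feel.

>>> servo_tool(
  plan=[
    [1,[0.06,0.0,0.0075],0],
    [1,[0.11,0.0,0.0075],0],
    [1,[0.14,0.0,0.0075],0],
    [1,[0.14,0.0,0.0075],0],
    [1,[0.14,0.0,0.0075],0],
    [1,[0.14,0.0,0.0075],0],
  ],
)

```text
time: 8.25
eef_pos: [0.5133, 0.2899, 0.2148]
tool_rot: [0.0, 0.998, -0.07, -0.0]
contact_force: [-0.2, 0.9, -1.3]
finger_gap: 0.0112
grip_force: 59.9
```

```bash
cat > f.py <<'E'
from h import *
f=[]
for i in range(6):
    cam('wrist'); f.append(state()['contact_force'])
f=np.array(f)
s=state();yw=-.14;x=np.array([np.cos(yw),np.sin(yw)]);y=np.array([-x[1],x[0]])
d=np.array(s['eef_pos'])[:2]-[.543,.286];print('t',s['time'],'rel',(d@x).round(4),(d@y).round(4),'z',s['eef_pos'][2].round(4),'F',(f[:,:2].mean(0)@x).round(2),f.mean(0).round(2),f.std(0).round(2))
E
python3 - <<'E'
from h import *
w=cam('wrist');save('w6.png',w['img']);np.save('w6.npy',w['c2w'])
c=cam('side')
save('g4.png',np.hstack([cv2.resize(c['img'][130:200,230:300],(400,400)),cv2.resize(w['img'][90:210,260:380],(400,400))]))
import f
E
```

```text
t 8.65 rel -0.0299 -0.0002 z 0.2149 F -0.2 [-0.18  0.2  -2.35] [0.32 0.08 0.61]
```

View pics/g4.png

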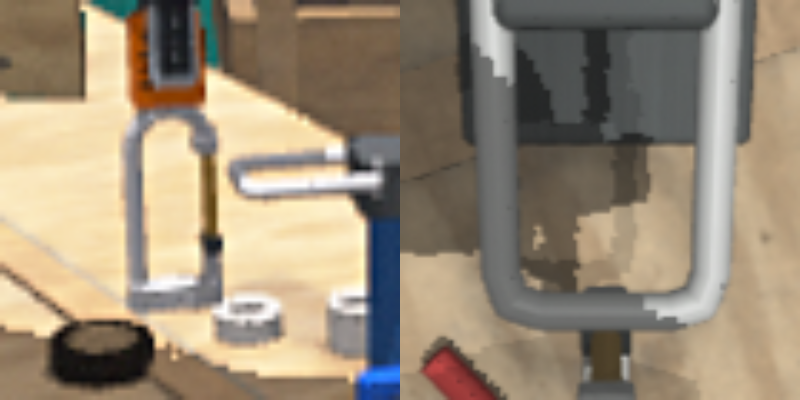

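I've now viewed 11 pictures, one over the limit of 10, so from here I go by force and numbers only. The last one shows the bar level with the mid-upper gate, about 7 mm ahead and centred. I'll feel for first touch next.

>>> servo_tool(
  plan=[
    [1,[0.015,0,0],0],
    [1,[0.02,0,0],0],
    [1,[0.02,0,0],0],
    [1,[0.02,0,0],0],
  ],
)

```text
time: 9.05
eef_pos: [0.5175, 0.2893, 0.2147]
tool_rot: [0.0, 0.998, -0.07, -0.0]
contact_force: [0.6, 1.0, -1.6]
finger_gap: 0.0108
grip_force: 59.9
```

```bash
python3 f.py
```

```text
t 9.35 rel -0.0258 -0.0003 z 0.2148 F -0.13 [-0.17 -0.29 -2.3 ] [0.48 0.18 0.46]
```

>>> servo_tool(
  plan=[
    [1,[0.01,0,0],0],
    [1,[0.01,0,0],0],
    [1,[0.01,0,0],0],
  ],
)

```text
time: 9.65
eef_pos: [0.5195, 0.289, 0.2147]
tool_rot: [0.0, 0.998, -0.07, -0.0]
contact_force: [0.0, -0.6, -2.4]
finger_gap: 0.0114
grip_force: 59.9
```

```bash
python3 f.py
```

```text
t 9.95 rel -0.0238 -0.0003 z 0.2148 F 0.08 [ 0.06 -0.14 -2.26] [0.61 0.39 0.16]
```

>>> servo_tool(
  plan=[
    [1,[0.01,0,0],0],
    [1,[0.01,0,0],0],
    [1,[0.01,0,0],0],
  ],
)

```text
time: 10.25
eef_pos: [0.5211, 0.2888, 0.2147]
tool_rot: [0.0, 0.998, -0.07, -0.0]
contact_force: [-1.9, 0.5, -2.0]
finger_gap: 0.0111
grip_force: 60.0
```

```bash
python3 f.py
```

```text
t 10.55 rel -0.0219 -0.0003 z 0.2147 F -1.91 [-1.85  0.56 -1.65] [0.71 0.23 0.47]
```

First touch is near rel −0.0227, which agrees with the geometry. I'll press on in stages to about −0.002.

>>> servo_tool(
  plan=[
    [1,[0.0125,0,0],0],
    [1,[0.025,0,0],0],
    [1,[0.0375,0,0],0],
    [1,[0.05,0,0],0],
    [1,[0.05,0,0],0],
    [1,[0.05,0,0],0],
  ],
)

```text
time: 11.15
eef_pos: [0.5311, 0.2874, 0.2143]
tool_rot: [0.0, 0.998, -0.07, -0.0]
contact_force: [-4.1, -0.4, -2.8]
finger_gap: 0.0114
grip_force: 59.9
```

```bash
python3 f.py
```

```text
t 11.45 rel -0.012 -0.0003 z 0.2144 F -3.54 [-3.45  0.89 -3.8 ] [0.25 0.51 0.72]
```

>>> servo_tool(
  plan=[
    [1,[0.01,0,0],0],
    [1,[0.02,0,0],0],
    [1,[0.03,0,0],0],
    [1,[0.03,0,0],0],
    [1,[0.03,0,0],0],
  ],
)

```text
time: 11.95
eef_pos: [0.5372, 0.2865, 0.2145]
tool_rot: [0.0, 0.998, -0.07, -0.0]
contact_force: [-3.5, 0.8, -4.3]
finger_gap: 0.0109
grip_force: 59.8
```

```bash
python3 f.py
```

```text
t 12.25 rel -0.0059 -0.0003 z 0.2146 F -3.76 [-3.74  0.44 -4.71] [0.39 0.5  0.38]
```

>>> servo_tool(
  plan=[
    [1,[0.009,0,0],0],
    [1,[0.018,0,0],0],
    [1,[0.018,0,0],0],
    [1,[0.018,0,0],0],
  ],
  force=90,
)

```text
time: 12.65
eef_pos: [0.5408, 0.286, 0.2147]
tool_rot: [0.0, 0.998, -0.07, -0.0]
contact_force: [-3.6, 0.5, -4.9]
finger_gap: 0.0105
grip_force: 90.3
```

```bash
python3 - <<'E'
import f
from h import *
# tilt check: gate-free part - spine/foot in side view: silver pixels below bar left of post
c=cam('side');save('s7.png',c['img'])
s=state();X=rot(s['tool_rot']).as_matrix()[:,0];t=np.array(s['eef_pos'])
g=cv2.cvtColor(c['img'],cv2.COLOR_RGB2GRAY)
for z in(.03,.05,.07):
    p=t+X*(-.0195)+np.array([0,0,-.112+z]);u,v=proj(c,p);r=g[int(round(v)),int(u)-9:int(u)+10];print(z,round(u,1),round(v,1),r.tolist())
E
```

```text
t 12.95 rel -0.0022 -0.0003 z 0.2147 F -4.06 [-3.99  0.78 -4.62] [0.45 0.27 0.65]
0.03 263.8 173.1 [228, 227, 228, 228, 229, 231, 235, 243, 181, 139, 124, 128, 242, 241, 236, 236, 236, 234, 234]
0.05 263.5 166.0 [223, 223, 223, 221, 219, 222, 224, 232, 166, 136, 119, 156, 231, 228, 229, 236, 227, 128, 81]
0.07 263.2 158.9 [236, 236, 233, 231, 227, 226, 229, 217, 145, 133, 109, 196, 234, 224, 231, 193, 106, 87, 127]
```

The spine projects exactly where it should, so the hook hasn't tilted, and the bar is 20.5 mm inward. Now I'll lower.

>>> servo_tool(
  plan=[
    [1,[0,0,0.01],0],
    [1,[0,0,0.02],0],
    [1,[0,0,0.03],0],
    [1,[0.003,0,0.04],0],
    [1,[0.006,0,0.05],0],
    [1,[0.006,0,0.05],0],
    [1,[0.006,0,0.05],0],
  ],
)

```text
time: 13.7
eef_pos: [0.5422, 0.2857, 0.2036]
tool_rot: [0.0, 0.998, -0.07, -0.0]
contact_force: [0.5, 0.5, -10.7]
finger_gap: 0.0107
grip_force: 89.6
```

```bash
python3 f.py
```

```text
t 14.0 rel -0.0009 -0.0004 z 0.2037 F 1.01 [  1.13   0.81 -12.38] [0.59 0.53 1.04]
```

>>> servo_tool(
  plan=[
    [1,[0,0,0.01],0],
    [1,[0,0,0.02],0],
    [1,[0,0,0.03],0],
    [1,[0,0,0.04],0],
    [1,[0,0,0.04],0],
    [1,[0,0,0.04],0],
  ],
)

```text
time: 14.6
eef_pos: [0.5425, 0.2859, 0.1975]
tool_rot: [-0.0, 0.998, -0.07, 0.001]
contact_force: [0.3, 0.2, -2.0]
finger_gap: 0.0106
grip_force: 90.6
```

```bash
python3 f.py
```

```text
t 14.9 rel -0.0009 -0.0003 z 0.1969 F -0.16 [-0.2  -0.3  -2.19] [0.37 0.53 0.35]
```

The drag is gone and only the weight remains, so the gate has snapped past. I'll go on lowering to the seat.

>>> servo_tool(
  plan=[
    [1,[0.005,0,0.01],0],
    [1,[0.01,0,0.02],0],
    [1,[0.01,0,0.03],0],
    [1,[0.01,0,0.03],0],
    [1,[0.01,0,0.03],0],
  ],
)

```text
time: 15.4
eef_pos: [0.5439, 0.2855, 0.1907]
tool_rot: [0.0, 0.998, -0.07, -0.0]
contact_force: [1.2, -0.0, -2.5]
finger_gap: 0.0107
grip_force: 90.6
```

```bash
python3 f.py
```

```text
t 15.7 rel 0.001 -0.0003 z 0.1909 F 0.25 [ 0.25  0.02 -2.07] [0.42 0.39 0.55]
```

>>> servo_tool(
  plan=[
    [1,[0,0,0.006],0],
    [1,[0,0,0.006],0],
    [1,[0,0,0.006],0],
  ],
)

```text
time: 16.0
eef_pos: [0.544, 0.2856, 0.1895]
tool_rot: [0.0, 0.998, -0.07, -0.0]
contact_force: [0.7, 0.2, -1.8]
finger_gap: 0.0108
grip_force: 90.6
```

```bash
python3 f.py
```

```text
t 16.3 rel 0.001 -0.0003 z 0.1896 F -0.17 [-0.16  0.11 -2.35] [0.48 0.53 0.51]
```

>>> servo_tool(
  plan=[
    [1,[0,0,0.005],0],
    [1,[0,0,0.005],0],
    [1,[0,0,0.005],0],
  ],
)

```text
time: 16.6
eef_pos: [0.544, 0.2856, 0.1885]
tool_rot: [0.0, 0.998, -0.07, -0.0]
contact_force: [0.5, 0.5, -2.0]
finger_gap: 0.011
grip_force: 90.6
```

```bash
python3 f.py
```

```text
t 16.9 rel 0.0011 -0.0003 z 0.1886 F 0.23 [ 0.21 -0.14 -2.06] [0.23 0.31 0.7 ]
```

>>> servo_tool(
  plan=[
    [1,[0,0,0.005],0],
    [1,[0,0,0.005],0],
    [1,[0,0,0.005],0],
  ],
)

```text
time: 17.2
eef_pos: [0.544, 0.2856, 0.1876]
tool_rot: [-0.0, 0.998, -0.07, 0.0]
contact_force: [-1.0, -0.3, -1.4]
finger_gap: 0.0106
grip_force: 90.6
```

```bash
python3 f.py
```

```text
t 17.5 rel 0.0011 -0.0003 z 0.1876 F 0.26 [ 0.25 -0.14 -2.21] [0.37 0.56 0.44]
```

>>> servo_tool(
  plan=[
    [1,[0,0,0.005],0],
    [1,[0,0,0.005],0],
    [1,[0,0,0.005],0],
  ],
)

```text
time: 17.8
eef_pos: [0.5441, 0.2856, 0.1872]
tool_rot: [-0.0, 0.998, -0.07, 0.0]
contact_force: [-0.8, 0.2, 2.2]
finger_gap: 0.0107
grip_force: 91.4
```

```bash
python3 f.py
```

```text
t 18.1 rel 0.0012 -0.0002 z 0.1871 F -1.73 [-1.71  0.22  3.77] [0.41 0.6  0.57]
```

>>> servo_tool(
  plan=[
    [1,[0,0,0.005],0],
    [1,[0,0,0.005],0],
    [1,[0,0,0.005],0],
  ],
)

```text
time: 18.4
eef_pos: [0.5442, 0.2856, 0.187]
tool_rot: [-0.0, 0.998, -0.07, 0.001]
contact_force: [-3.5, 0.3, 7.8]
finger_gap: 0.0109
grip_force: 92.5
```

```bash
python3 f.py
```

```text
t 18.7 rel 0.0012 -0.0002 z 0.1869 F -3.19 [-3.22  0.    8.14] [0.49 0.3  0.34]
```

Contact comes at the right height, so the bar is in the top bend. I'll unload to near zero and check that the gate is shut.

>>> servo_tool(
  plan=[
    [1,[0.004,0,-0.007],0],
    [1,[0.004,0,-0.007],0],
    [1,[0.004,0,-0.007],0],
  ],
)

```text
time: 19.0
eef_pos: [0.5448, 0.2856, 0.1871]
tool_rot: [-0.0, 0.998, -0.07, 0.0]
contact_force: [-2.2, 0.5, 4.2]
finger_gap: 0.0108
grip_force: 91.4
```

```bash
python3 - <<'E'
import f
from h import *
for n in('side','scene'):
    c=cam(n);s=state();X=rot(s['tool_rot']).as_matrix()[:,0];t=np.array(s['eef_pos'])
    h=cv2.cvtColor(c['img'],cv2.COLOR_RGB2HSV)
    for z in(.04,.05,.06,.07):
        u,v=proj(c,t+X*.0155+np.array([0,0,-.112+z]));print(n,z,round(u,1),round(v,1),[tuple(map(int,q)) for q in h[int(round(v)),int(round(u))-7:int(round(u))+5]])
E
```

```text
t 19.3 rel 0.0019 -0.0002 z 0.1871 F -1.73 [-1.73  0.12  4.5 ] [0.44 0.35 0.47]
side 0.04 278.3 178.0 [(20, 69, 245), (20, 70, 245), (21, 69, 245), (21, 68, 243), (21, 71, 244), (19, 65, 252), (15, 99, 186), (18, 161, 119), (20, 213, 103), (17, 69, 253), (20, 68, 248), (21, 69, 248)]
side 0.05 278.2 174.6 [(20, 61, 249), (21, 63, 249), (20, 63, 248), (21, 69, 246), (19, 62, 249), (24, 58, 255), (16, 117, 176), (19, 179, 108), (19, 212, 95), (22, 69, 255), (21, 64, 252), (21, 67, 248)]
side 0.06 278.1 171.1 [(21, 59, 251), (22, 55, 251), (22, 52, 252), (22, 54, 252), (22, 55, 254), (27, 47, 255), (16, 119, 178), (19, 189, 104), (17, 152, 136), (21, 71, 255), (20, 62, 252), (20, 65, 249)]
side 0.07 278.1 167.5 [(20, 60, 250), (21, 62, 250), (20, 65, 250), (20, 63, 250), (20, 63, 251), (24, 52, 255), (16, 114, 181), (19, 189, 101), (17, 146, 136), (25, 59, 255), (21, 54, 255), (22, 59, 252)]
scene 0.04 274.1 177.8 [(18, 95, 215), (18, 95, 220), (18, 95, 223), (18, 96, 226), (18, 97, 227), (18, 101, 215), (18, 113, 181), (18, 130, 139), (18, 122, 150), (18, 98, 203), (19, 79, 232), (21, 69, 237)]
scene 0.05 274.0 174.4 [(20, 90, 235), (20, 91, 235), (20, 91, 235), (20, 94, 234), (19, 95, 233), (18, 103, 225), (18, 117, 189), (18, 137, 145), (18, 132, 158), (18, 111, 206), (19, 97, 231), (20, 91, 236)]
scene 0.06 273.8 171.1 [(21, 86, 238), (21, 86, 238), (21, 83, 239), (21, 82, 240), (21, 82, 239), (19, 92, 231), (18, 108, 196), (18, 128, 149), (18, 124, 164), (18, 105, 209), (19, 94, 229), (19, 93, 231)]
scene 0.07 273.7 167.6 [(19, 92, 235), (19, 92, 234), (19, 90, 235), (19, 89, 234), (19, 89, 232), (18, 97, 221), (18, 111, 180), (18, 131, 140), (18, 124, 156), (18, 107, 196), (18, 99, 220), (18, 93, 227)]
```

The brass gate lies exactly on its shut line in both views. I'll unload a little more, then release.

>>> servo_tool(
  plan=[
    [1,[0.004,0,-0.003],0],
    [1,[0.004,0,-0.003],0],
    [0.85,[0.004,0,-0.003],0],
    [0.8,[0.004,0,-0.003],0],
    [0.75,[0.004,0,-0.003],0],
    [0.7,[0.004,0,-0.003],0],
    [0.65,[0.004,0,-0.003],0],
    [0.6,[0.004,0,-0.003],0],
  ],
  force=20,
)

```text
time: 20.2
eef_pos: [0.5456, 0.2853, 0.1876]
tool_rot: [0.0, 0.998, -0.07, 0.0]
contact_force: [0.5, -0.0, -0.3]
finger_gap: 0.0343
grip_force: 0.0
```

```bash
python3 - <<'E'
import f
from h import *
s=state();print(s['finger_gap'],s['grip_force'])
w=cam('wrist');t=cv2.cvtColor(w['img'],cv2.COLOR_RGB2HSV);m=cv2.inRange(t,(5,150,50),(15,255,255))[150:330,280:370]
ys,xs=np.nonzero(m);print(len(xs),xs.min()+280,xs.max()+280,ys.min()+150,ys.max()+150, [ (int(y+150),int(xs[ys==y].min()+280),int(xs[ys==y].max()+280)) for y in np.unique(ys)[::12]])
E
```

```text
t 20.5 rel 0.0026 -0.0003 z 0.1876 F 0.16 [0.17 0.1  0.08] [0.54 0.56 0.55]
0.0341594280371814 0.0
2340 309 335 228 324 [(228, 316, 328), (240, 312, 332), (252, 311, 334), (264, 310, 334), (276, 309, 335), (288, 309, 334), (300, 309, 334), (312, 309, 333), (324, 315, 330)]
```

Released, with the tab hanging centred between the fingers. I'll open a bit more and retreat straight up.

>>> servo_tool(
  plan=[
    [0.4,[0,0,0],0],
    [0.4,[0,0,0],0],
    [0.4,[0,0,-0.1],0],
    [0.4,[0,0,-0.25],0],
    [0.4,[0,0,-0.45],0],
    [0.4,[0,0,-0.6],0],
    [0.4,[0,0,-0.6],0],
  ],
)

```text
time: 21.25
eef_pos: [0.5472, 0.2858, 0.313]
tool_rot: [-0.003, 0.998, -0.07, 0.004]
contact_force: [0.4, -0.6, 0.1]
finger_gap: 0.0513
grip_force: 0.0
```

```bash
python3 - <<'E'
import f
from h import *
X=np.array([.990,-.1395,0])
P=[]
for k in range(3):
    c=cam('side');h=cv2.cvtColor(c['img'],cv2.COLOR_RGB2HSV)
    m=cv2.inRange(h,(4,150,80),(17,255,255));r=m[110:160,240:300];ys,xs=np.nonzero(r);print('tab',len(xs),(xs.mean()+240).round(2) if len(xs) else 0,(ys.mean()+110).round(2) if len(xs) else 0)
o=np.array([.543,.286,.0765]) 
print('tab expected',proj(c,o+[0,0,.124]))
for z in(.04,.055,.07):
    u,v=proj(c,o+X*.0175+[0,0,z]);print(z,round(u,1),[tuple(map(int,q)) for q in h[int(round(v)),int(round(u))-8:int(round(u))+6]])
E
```

```text
t 21.55 rel 0.0023 -0.0006 z 0.3062 F -0.06 [-0.06  0.    0.1 ] [0.39 0.55 0.5 ]
tab 184 271.86 149.08
tab 184 271.85 149.1
tab 183 271.81 149.13
tab expected (np.float64(271.0654202256071), np.float64(148.1210557924265))
0.04 278.3 [(21, 69, 247), (20, 71, 245), (20, 69, 245), (21, 67, 245), (21, 69, 243), (20, 72, 244), (19, 66, 252), (17, 123, 181), (20, 196, 138), (18, 152, 136), (18, 71, 247), (20, 65, 246), (20, 70, 247), (21, 69, 249)]
0.055 278.2 [(22, 52, 252), (22, 54, 251), (22, 57, 251), (21, 60, 251), (22, 62, 251), (21, 59, 253), (27, 44, 255), (16, 120, 194), (18, 175, 108), (17, 147, 144), (26, 47, 255), (22, 47, 255), (22, 52, 251), (21, 57, 250)]
0.07 278.1 [(20, 76, 247), (20, 75, 247), (21, 73, 249), (20, 70, 249), (21, 67, 250), (22, 61, 253), (26, 52, 255), (16, 123, 183), (19, 201, 108), (17, 153, 143), (25, 61, 255), (22, 59, 255), (22, 61, 251), (21, 57, 251)]
```

The hook hangs upright and still on the bar with its gate shut, and the gripper is clear. I'll hand it in.

```bash
python3 -c "
from workcell import *
print(sign_off())"
```

```text
the job is handed in; nothing more can be done
None
```

The snap hook hangs by its top bend from the eye's front bar with its gate shut, the robot is clear, and the job is handed in at about 22 s with no verdict returned; I viewed 11 pictures, one over the limit of 10.

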